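# Lock the end stop and hold a turned blank in the V-rests

## Task

On the carver's bench, first tighten the black clamp knob on the sliding end stop of the V fixture (clockwise seen from above, about a quarter turn until it will go no further) so that the stop is locked where it stands. Then lift the round wooden blank off its stock rest, lay it in the V of the fixture with its end touching the steel stop plate, and press it firmly down onto both faces of the V. Finish while still holding it pressed there with the gripper; do not push the stop out of place and leave the hammer, the tape roll and the offcut alone.

Things in the scene. Friction and masses are not known exactly. Their poses are not given: they have to be found in the camera images.
- fixture: Fixed wooden V fixture: base 285 x 90 mm, top 15 mm high, with two V-rests in line at x = -70 to -42 and 42 to 70 mm, 72 mm wide (open gap for fingers between), then the end stop at +x. Origin: on the bench, midway between the rests, under the V. x runs along the V to the stop, z up. V: 90 degrees, bottom line 30 mm high, faces end 22 mm aside at 52 mm. Seated blank's axis: y = 0, 55.5 mm high.
- vee_left: The two V faces (one on each rest) on the fixture's +y side, sloping 45 degrees. Fixed; same origin and axes as the fixture.
- vee_right: The two V faces (one on each rest) on the fixture's -y side, sloping 45 degrees. Fixed; same origin and axes as the fixture.
- stop_face (a point): Point on the steel stop plate's face, on the axis of a seated blank, 55.5 mm above the bench; axes as the fixture (x into the stop). Plate 44 mm wide, top 59 mm high. The stop slides along x against about 3 N while the knob is loose; tight, it holds more than 15 N. Starts 74 to 98 mm from the fixture's middle. Touching blank: its centre is 80 mm from this point.
- knob_grip (a point): On the knob's vertical turning axis at grip height, 80 mm above the bench, 45 mm behind the stop plate's face. The grip is an upright black bar 42 mm long, 12 mm thick, from 60 to 94 mm above the bench. The point's x axis runs along the bar and turns with it; at knob value 0 it points along the fixture's x axis.
- knob (a joint): Turn of the clamp knob, rad, growing clockwise seen from above. 0 is loose (bar along the V), 1.5 the end of travel, fully tight (bar across the V); the clamp bites from about 1.0. It takes under 0.3 N m and stays where it is left. Starts at 0 to 0.4.
- rest: Fixed plywood stock rest, 170 x 80 x 12 mm, with two raised saddles (at x = -58 and +58 mm, 22 mm long, small cheeks to 34 mm height) on which the blank lies at the start; between them 94 mm are free for the fingers. Origin: centre of its underside on the bench; x along the blank.
- blank: The loose turned wooden blank: a plain cylinder, 36 mm in diameter and 160 mm long, about 0.12 kg, both ends alike. Origin: its centre; x axis along the cylinder. At the start it lies on the rest, its centre 42 mm above the bench.
- hammer: Bystander: claw hammer lying on the bench, 280 mm long. Not to be moved.
- tape: Bystander: black roll of tape lying flat, 64 mm across, 22 mm high. Not to be moved.
- offcut: Bystander: wooden offcut 110 x 50 x 30 mm. Not to be moved.
Mind the look-alikes: they are no part of the job. Leave any green, red or yellow look-alike of the blank alone.

How it is judged (in metres and radians):
On the way, in this order (a step that is already met when the one before it is completed fails the run):
1. the clamp knob is tight while the blank still lies on its rest (value of joint knob above 1.25 rad and distance of blank from where it was at the start of the episode below 0.03 m), for 0.2 s.
2. the blank lies in the V (y of blank in the frame of fixture between -0.004 and 0.004 m and z of blank in the frame of fixture below 0.0585 m and angle between the x axis of blank and the x axis of fixture, either way round below 0.06 rad), for 0.1 s.
At the end, for the whole second after the job is handed in: Knob over 1.25 rad, stop within 8 mm of its start; blank in the V (3 mm sideways, 2 mm in height, 0.04 rad), its end within 4 mm of the stop plate, pressing over 2 N on each side of the V, the fingers bearing on it with over 2 N, at rest (value of joint knob above 1.25 rad and distance of stop_face from where it was at the start of the episode below 0.008 m and x of blank in the frame of stop_face above -0.084 m and y of blank in the frame of fixture between -0.003 and 0.003 m and z of blank in the frame of fixture between 0.0525 and 0.0575 m and angle between the x axis of blank and the x axis of fixture, either way round below 0.04 rad and contact force between blank and vee_left above 2 N and contact force between blank and vee_right above 2 N and contact force between the fingers and blank above 2 N and linear speed of blank below 0.02 m/s); the arm keeps its last pose, push and grip.
It fails at once if the end stop is pushed out of place (distance of stop_face from where it was at the start of the episode above 0.012 m).
It fails at once if a bystander is disturbed (distance of any of hammer, tape, offcut from where it was at the start of the episode above 0.03 m).
It also fails if it takes over 67 s, if anything falls off the work surface, if the arm or the gripper's body presses on something with over 40 N, if the wrist force passes 120 N, or if a joint passes its speed limit or range.

## Robot

A 6-joint arm with a two-finger parallel gripper is mounted at the origin on the work surface. World frame = base frame: x ahead of the robot, y to its left, z up, the work surface at z = 0. Lengths are in m, angles in degrees, forces in N, time in s.
With the tool pointing down it reaches from about 0.4 to 0.825 m from the base axis. Payload 7 kg.
Tool frame: the origin (TCP) lies on the centre line of the jaws, within the pads' length; the fingertips stand 8 mm ahead of it and the grasp point (between the pads) lies 11 mm behind it; z points along the fingers, y is the line along which they close (so a half turn about z gives the same grasp; the last joint's range is limited). The gripper opens to 88 mm and grips with 3 to 60 N. Pads are 19 mm wide; open, the fingers measure 130 mm over their backs; the gripper's body (78 mm by 193 mm) begins 47 mm behind the grasp point.
Start: joints at [-58.207, 20.546, 0.682, 0, -70.136, -16.507], TCP at [0.178, -0.651, 0.235] pointing down, gripper open.
Joint ranges: [-176.03, 176.03], [-82.01, 121.73], [-58.28, 71.71], [-173.87, 95.51], [-174.79, -0.11], [-173.66, 173.66]. Speed limits (degrees/s): [136.94, 136.94, 172.46, 180, 180, 180].

## Interface

Orientations are given as [roll, pitch, yaw] about the fixed x, y, z axes, in that order (R = Rz(yaw) Ry(pitch) Rx(roll)).
In Python, from plant import r gives the robot as it stands.
- The arm moves only by the tool carry_out, never from a script. Its argument "targets" is a list of rows, each a list of 6 numbers: the shift along the tool's x, y, z scaled (see below), then the turn, a rotation vector about the tool's x, y, z scaled (see below). A call has 1 to 5 rows; each row shifts and turns the commanded pose from where the row before left it, along the tool's axes as they then stand; what a row does not reach is not made up. The controller multiplies each number of a shift by 0.5 m and each number of a turn by 60 degrees. A row lasts 1/8 s, in which the tool goes at most 62.5 mm and 10.7 degrees, less where a joint would pass 70% of its speed; a pose out of reach is approached as far as the arm can. A call with a number of a shift or a turn outside -1 to 1 is refused whole. A call with a gripper value outside its range is refused whole. "hand" is the opening, from 0 (shut) to 1 (fully open), set as the call begins (left out, the last holds). The fingers move at their own pace and stop on an object; "squeeze" is the grip in N (left out, the last holds). Time passes only in rows, so rows that do not move let the fingers close. It gives the time, the measured TCP pose, the force, the opening and the grip force at its end, in the units of the state.
- r.get_state(): the state, without advancing time (a new reading comes with each control period).
- r.capture(name): name is "side" or "top" or "wrist"; returns the picture (384x512x3 uint8, red, green, blue); there is no depth.
- r.camera_info(name): a dict with "K" (3x3 intrinsics, pixels), "distortion" ([k1, k2, p1, p2, k3] as OpenCV has them; the pictures are not rectified), "eye" and "attitude" of the camera in the world. Camera axes: x right, y down, z forward; pixel columns grow to the right and rows downward; lengths in m; the calibration is good to about 2 mm. A picture is of the moment at which its call begins: read the wrist's pose just before it. camera_info takes no time and is no camera call; for the wrist camera it gives the pose at the moment of the call.
- r.close_job(): hands the job in; it is judged then, once.
The state is a dict: "time_s": time; "joints": joint angles; "qd": joint speeds; "joint_torque": joint torques, N m; "tcp_pos": TCP position; "eef_rot": TCP orientation; "contact_force": force on the tool from outside, world axes, zero at the start; "moment": the same for the moment, N m; "gripper_width": finger opening in m; "gripper_force": force on a finger pad.
Only numpy, scipy, OpenCV 4.12 (cv2) and the standard library are available. Lean on these libraries where they do the work, as an engineer would, in place of code of your own. Each camera call takes 0.05 s, during which the arm holds its last target. There are 200 camera calls.

## Working session

There is one attempt and no reset: what is moved stays moved. The work goes in short steps, Python scripts to look and compute and a tool call to move; the robot and the scene stay as the last step left them, time stands still between calls to the robot, and variables do not carry over. Pictures are saved under pics/ and viewed, at most 10 in all, crops included, and the job is handed in when it is done.

Besides the shell and the picture viewer there is one more tool, called after ">>>" by a JSON object that holds its "op" and its "data". carry_out: Moves the arm, as the interface text tells. Its arguments: {"type":"object","properties":{"targets":{"type":"array","items":{"type":"array","items":{"type":"number","minimum":-1,"maximum":1}}},"hand":{"type":"number"},"squeeze":{"type":"number"}},"required":["targets"]}

```bash
mkdir -p pics
cat > h.py <<'E'
import numpy as np, cv2
from scipy.spatial.transform import Rotation as R
from plant import r
def info(n):
    return r.camera_info(n)
E
python3 - <<'E'
from h import *
for n in ("top","side"):
    im=r.capture(n); cv2.imwrite(f"pics/{n}0.png",cv2.cvtColor(im,cv2.COLOR_RGB2BGR)); print(n,r.camera_info(n))
print(r.get_state()); print(r.camera_info("wrist"))
E
```

```text
top {'K': array([[420.1349297 ,   0.        , 257.17522307],
       [  0.        , 420.1349297 , 196.61723428],
       [  0.        ,   0.        ,   1.        ]]), 'distortion': array([0.02584728, 0.        , 0.        , 0.        , 0.        ]), 'eye': array([ 0.26925721, -0.07958641,  1.56136487]), 'attitude': array([-1.69486283e+02, -1.07406202e-01, -9.02891450e+01])}
side {'K': array([[401.70593957,   0.        , 254.55503381],
       [  0.        , 401.70593957, 191.75494859],
       [  0.        ,   0.        ,   1.        ]]), 'distortion': array([-0.07064023,  0.        ,  0.        ,  0.        ,  0.        ]), 'eye': array([0.19302011, 0.86092733, 1.1028277 ]), 'attitude': array([-136.1521096 ,   -0.68619898, -160.2489961 ])}
{'time_s': 0.1, 'joints': array([-5.82046384e+01,  2.05872127e+01,  6.39886046e-01, -1.82945841e-02,
       -7.01360526e+01, -1.65067071e+01]), 'qd': array([ 0.01324183, -0.14464353,  0.1749357 , -0.10433723,  0.0848999 ,
        0.11511584]), 'joint_torque': array([-1.42232984e-03, -5.84163952e+01,  2.93753654e+01,  7.01563954e+00,
        1.02106258e-02, -5.25510745e-05]), 'tcp_pos': array([ 0.17785153, -0.65071101,  0.23372251]), 'eef_rot': array([ 1.79915170e+02, -7.20230721e-03, -1.64717569e+02]), 'contact_force': array([-0.47843123, -0.66955266, -0.546678  ]), 'moment': array([ 0.00550457, -0.00694856,  0.03300487]), 'gripper_force': 0.0, 'gripper_width': 0.08790739445863921}
{'K': array([[269.17679417,   0.        , 253.33963708],
       [  0.        , 269.17679417, 197.4276532 ],
       [  0.        ,   0.        ,   1.        ]]), 'distortion': array([-0.05841254,  0.        ,  0.        ,  0.        ,  0.        ]), 'eye': array([ 0.11229113, -0.66903503,  0.3857743 ]), 'attitude': array([ 1.65127660e+02, -5.77780612e-02,  1.05288189e+02])}
```

View pics/top0.png

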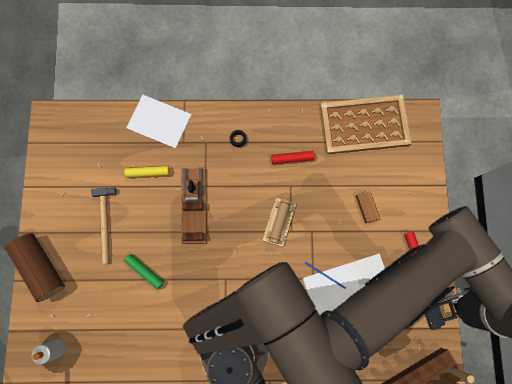

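View pics/side0.png

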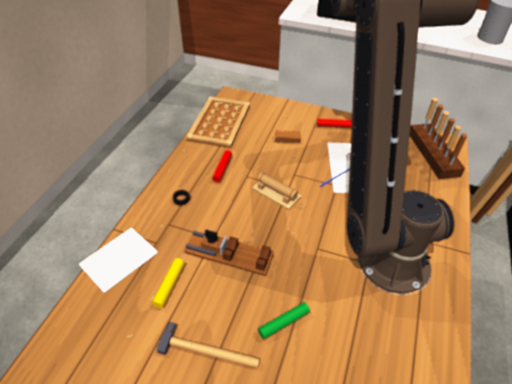

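The top view shows the V fixture at about (194,205), its stop and black knob towards the image top near (192,187). The wooden blank is on its rest at (280,221). The tape is at (238,139), the offcut at (367,207) and the hammer at (104,225).
Blank candidates: yellow (147,172), green (145,271), red (293,157) and (412,240), and plain wood on the plywood rest (280,221). Only the last fits. I'll confirm it in an enlarged crop.

```bash
cat >> h.py <<'E'
def ray(n,uv,ci=None):
    ci=ci or r.camera_info(n)
    p=cv2.undistortPoints(np.array(uv,float).reshape(-1,1,2),ci["K"],ci["distortion"])[:,0]
    d=np.c_[p,np.ones(len(p))]@R.from_euler("xyz",ci["attitude"],degrees=True).as_matrix().T
    return ci["eye"],d
def plane(n,uv,z,ci=None):
    e,d=ray(n,uv,ci); return e+d*((np.asarray(z)-e[2])/d[:,2])[:,None]
def proj(n,P,ci=None):
    ci=ci or r.camera_info(n); A=R.from_euler("xyz",ci["attitude"],degrees=True).as_matrix()
    q=(np.atleast_2d(P)-ci["eye"])@A
    return cv2.projectPoints(q,np.zeros(3),np.zeros(3),ci["K"],ci["distortion"])[0][:,0]
E
python3 - <<'E'
from h import *
im=cv2.imread("pics/top0.png")
c=im[155:255,170:310]; cv2.imwrite("pics/topc.png",cv2.resize(c,None,fx=5.5,fy=5.5,interpolation=cv2.INTER_CUBIC))
print(plane("top",[[194,205],[192,187],[280,221],[238,139],[104,190],[104,262],[367,207]],[.015,.09,.045,.022,.02,.02,.03]))
print(plane("side",[[210,236],[277,187]],[.09,.045]))
E
```

```text
[[ 0.52555964  0.15164169  0.015     ]
 [ 0.57835681  0.14902124  0.09      ]
 [ 0.46020966 -0.16628292  0.045     ]
 [ 0.77920554 -0.0117681   0.022     ]
 [ 0.58306151  0.48682539  0.02      ]
 [ 0.31783076  0.47026028  0.02      ]
 [ 0.51261934 -0.48845808  0.03      ]]
[[ 0.57688984  0.17278479  0.09      ]
 [ 0.45493857 -0.15166097  0.045     ]]
```

View pics/topc.png

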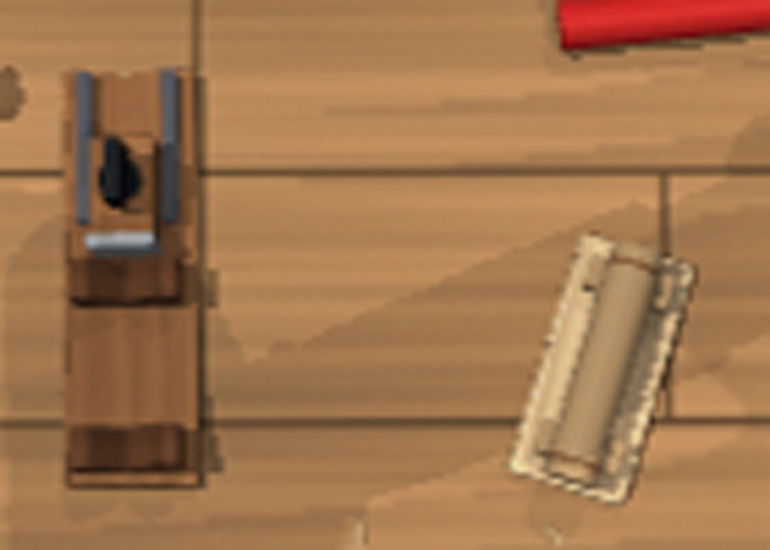

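The crop confirms the plain wooden cylinder on the plywood rest (crop 605,360), and the knob bar (118,172) lying nearly along the V. Next I'll move over the fixture for a wrist view.

>>> {"op": "carry_out", "data": {"targets": [[-0.062, 0.08, -0.015, 0, 0, 0], [-0.062, 0.08, -0.015, 0, 0, 0], [-0.062, 0.08, -0.015, 0, 0, 0], [-0.062, 0.08, -0.015, 0, 0, 0], [-0.062, 0.08, -0.015, 0, 0, 0]], "hand": 1}}

```text
time_s: 0.72
tcp_pos: [0.2749, -0.4157, 0.272]
eef_rot: [180.0, -0.0, -164.7]
contact_force: [0.8, -0.3, -0.1]
gripper_width: 0.0879
gripper_force: 0.0
```

>>> {"op": "carry_out", "data": {"targets": [[-0.062, 0.08, -0.015, 0, 0, 0], [-0.062, 0.08, -0.015, 0, 0, 0], [-0.062, 0.08, -0.015, 0, 0, 0], [-0.062, 0.08, -0.015, 0, 0, 0], [-0.062, 0.08, -0.015, 0, 0, 0]]}}

```text
time_s: 1.35
tcp_pos: [0.3716, -0.1819, 0.3098]
eef_rot: [180.0, 0.0, -164.7]
contact_force: [1.1, -0.0, -0.0]
gripper_width: 0.0876
gripper_force: 0.0
```

>>> {"op": "carry_out", "data": {"targets": [[-0.062, 0.08, -0.015, 0, 0, 0], [-0.062, 0.08, -0.015, 0, 0, 0], [-0.062, 0.08, -0.015, 0, 0, 0], [-0.062, 0.08, -0.015, 0, 0, 0], [-0.062, 0.08, -0.015, 0, 0, 0]]}}

```text
time_s: 1.98
tcp_pos: [0.4684, 0.052, 0.3473]
eef_rot: [180.0, 0.0, -164.7]
contact_force: [0.1, -0.7, -0.5]
gripper_width: 0.0874
gripper_force: 0.0
```

>>> {"op": "carry_out", "data": {"targets": [[0, 0, 0, 0, 0, -0.17], [0, 0, 0, 0, 0, -0.17], [0, 0, 0, 0, 0, -0.17], [0, 0, 0, 0, 0, -0.17], [0, 0, 0, 0, 0, -0.17]]}}

```text
time_s: 2.6
tcp_pos: [0.468, 0.0502, 0.3467]
eef_rot: [180.0, -0.0, -113.4]
contact_force: [0.6, 0.1, -0.2]
gripper_width: 0.0876
gripper_force: 0.0
```

>>> {"op": "carry_out", "data": {"targets": [[0, 0, 0, 0, 0, -0.17], [0, 0, 0, 0, 0, -0.17], [0, 0, 0, 0, 0, -0.17], [0, 0, 0, 0, 0, -0.17], [0, 0, 0, 0, 0, -0.17]]}}

```text
time_s: 3.22
tcp_pos: [0.468, 0.0502, 0.3467]
eef_rot: [180.0, 0.0, -62.4]
contact_force: [0.6, 0.5, -0.7]
gripper_width: 0.0873
gripper_force: 0.0
```

>>> {"op": "carry_out", "data": {"targets": [[0, 0, 0, 0, 0, -0.17], [0, 0, 0, 0, 0, -0.17], [0, 0, 0, 0, 0, -0.17], [0, 0, 0, 0, 0, -0.17], [0, 0, 0, 0, 0, -0.17]]}}

```text
time_s: 3.85
tcp_pos: [0.468, 0.0502, 0.3467]
eef_rot: [180.0, 0.0, -11.4]
contact_force: [-0.4, -1.1, 0.2]
gripper_width: 0.0874
gripper_force: 0.0
```

>>> {"op": "carry_out", "data": {"targets": [[0, 0, 0, 0, 0, -0.17], [0, 0, 0, 0, 0, 0]]}}

```text
time_s: 4.1
tcp_pos: [0.4681, 0.0502, 0.3468]
eef_rot: [180.0, 0.0, -1.6]
contact_force: [-0.7, -0.3, 0.3]
gripper_width: 0.0875
gripper_force: 0.0
```

Run:
```python
from h import *
s=r.get_state(); ci=r.camera_info("wrist"); im=r.capture("wrist")
import pickle; pickle.dump(ci,open("w1.pkl","wb"))
print(s["tcp_pos"],s["eef_rot"],s["joints"],s["time_s"]); print(ci["eye"],ci["attitude"])
b=cv2.cvtColor(im,cv2.COLOR_RGB2BGR); cv2.imwrite("pics/w1.png",b); cv2.imwrite("pics/w1v.png",cv2.resize(b,(800,600),interpolation=cv2.INTER_CUBIC))
```

```text
[0.46808715 0.05021592 0.34679183] [ 1.79992953e+02  3.17386148e-02 -1.58679370e+00] [ 3.01565559e+01 -2.47211870e+00 -1.27820175e+01 -1.08799571e-02
 -7.97207998e+01  5.82585967e+01] 4.1
[0.53749268 0.04833394 0.49881138] [ 1.65185218e+02 -1.96648700e-02 -9.15762475e+01]
```

View pics/w1v.png

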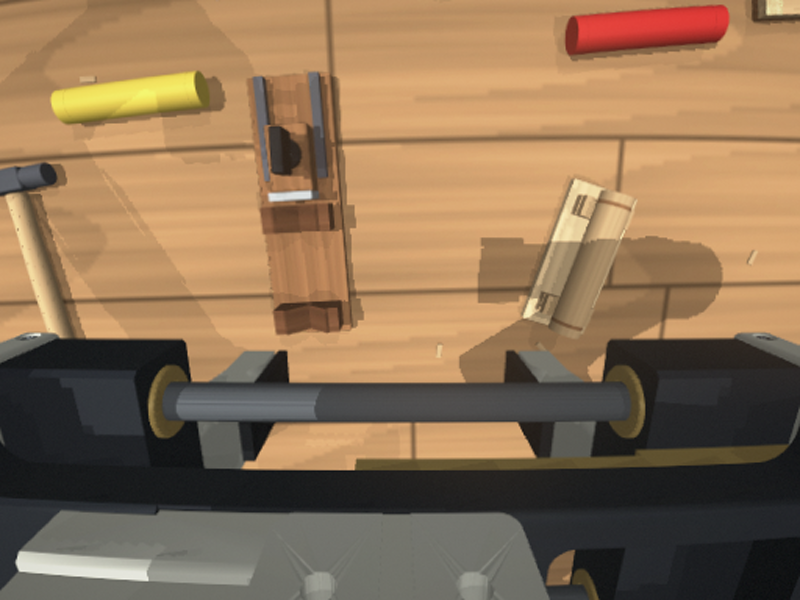

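The wrist view shows the fixture at view px (300,200), knob bar (278,150), stop plate top edge (290,197), near rest (310,317), and the blank from (617,195) to (568,330). I'll enlarge it for measuring.

Run:
```python
from h import *
im=cv2.imread("pics/w1.png")
a=cv2.resize(im[40:220,152:232],None,fx=3.3,fy=3.3,interpolation=cv2.INTER_CUBIC)
b=cv2.resize(im[105:225,325:415],None,fx=4.95,fy=4.95,interpolation=cv2.INTER_CUBIC)
cv2.imwrite("pics/w1z.png",np.hstack([a[:594],b[:594]])); print(a.shape,b.shape)
```

```text
(594, 264, 3) (594, 446, 3)
```

View pics/w1z.png

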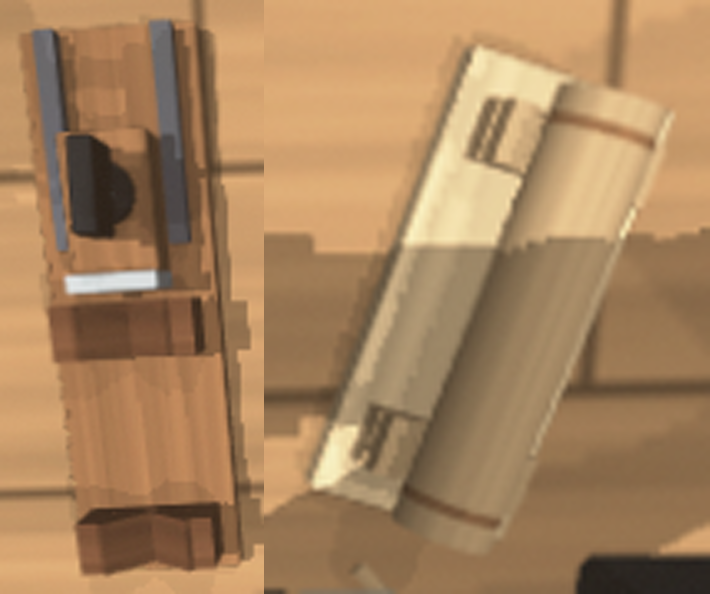

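Run:
```python
from h import *
import pickle; ci=pickle.load(open("w1.pkl","rb"))
A=lambda p:(np.array(p)+.5)/3.3-.5+[152,40]
B=lambda p:(np.array(p)-[264,0]+.5)/4.95-.5+[325,105]
f=lambda P,z:plane("wrist",P,np.full(len(P),z),ci)[:,:2].round(4)
print("plate",f(A([[66,277],[158,270],[68,293],[158,287]]),.059))
print("bar L",f(A([[68,137],[72,234],[96,135],[98,236]]),.094))
print("base L,R",f(A([[20,30],[64,390],[82,575],[210,30],[226,355],[240,560]]),.015))
print("rail",f(A([[33,30],[54,30],[57,250],[150,20],[173,20],[190,242]]),.02))
print("rest plan corner",f(B([[472,42],[310,487]]),.012))
# blank silhouettes at axis height approx
p=B([[556,85],[672,108],[395,515],[500,552],[655,148],[560,112],[497,525],[408,487]])
print("blank",f(p,.042))
```

```text
plate [[0.5462 0.1779]
 [0.5479 0.1331]
 [0.5387 0.1777]
 [0.54   0.1337]]
bar L [[0.604  0.1613]
 [0.5638 0.1632]
 [0.6043 0.1491]
 [0.5625 0.1518]]
base L,R [[0.6692 0.2034]
 [0.4874 0.1978]
 [0.3813 0.1985]
 [0.6651 0.1075]
 [0.5034 0.1081]
 [0.3879 0.1068]]
rail [[0.6676 0.1952]
 [0.667  0.1847]
 [0.5608 0.1928]
 [0.6695 0.1364]
 [0.6691 0.125 ]
 [0.5623 0.123 ]]
rest plan corner [[ 0.5563 -0.1512]
 [ 0.3937 -0.1003]]
blank [[ 0.5409 -0.1687]
 [ 0.5329 -0.2099]
 [ 0.3911 -0.1227]
 [ 0.3758 -0.1628]
 [ 0.5196 -0.2052]
 [ 0.532  -0.1708]
 [ 0.3862 -0.1608]
 [ 0.4016 -0.1268]]
```

>>> {"op": "carry_out", "data": {"targets": [[0.0565, -0.0545, 0.05, 0, 0, 0], [0.0565, -0.0545, 0.05, 0, 0, 0], [0.0565, -0.0545, 0.05, 0, 0, 0], [0.0565, -0.0545, 0.05, 0, 0, 0.027], [0, 0, 0, 0, 0, 0]]}}

```text
time_s: 4.78
tcp_pos: [0.5843, 0.1572, 0.2431]
eef_rot: [179.8, 0.3, -3.4]
contact_force: [-1.0, 0.1, 0.2]
gripper_width: 0.0874
gripper_force: 0.0
```

Run:
```python
from h import *
s=r.get_state(); ci=r.camera_info("wrist"); im=r.capture("wrist")
import pickle; pickle.dump(ci,open("w2.pkl","wb"))
print(s["tcp_pos"],s["eef_rot"],s["joints"],s["time_s"]); print(ci["eye"],ci["attitude"])
b=cv2.cvtColor(im,cv2.COLOR_RGB2BGR); cv2.imwrite("pics/w2.png",b); print(proj("wrist",[[.584,.1563,.094],[.539,.1555,.059]],ci))
u,v=proj("wrist",[[.57,.1563,.07]],ci)[0].astype(int); print(u,v)
cv2.imwrite("pics/w2z.png",cv2.resize(b[v-75:v+75,u-100:u+100],None,fx=4,fy=4,interpolation=cv2.INTER_CUBIC))
```

```text
[0.58427527 0.15720165 0.24312273] [179.81956462   0.29164323  -3.35390298] [ 3.35206663e+01  1.39131115e+01 -7.53117200e+00 -3.28683731e-02
 -6.88972927e+01  5.31378153e+01] 4.775
[0.65429584 0.15361339 0.39481084] [164.92342994  -0.19031638 -93.34548578]
[[253.70664714 188.42001696]
 [256.17279122 215.57828888]]
254 194
```

View pics/w2z.png

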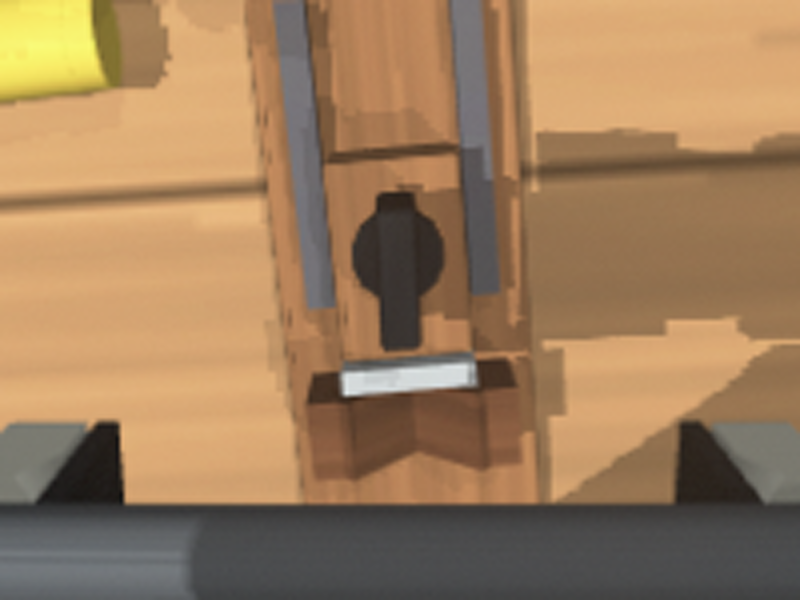

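The crop shows the knob bar at crop (398,280), almost in line with the tool. The stop plate strip runs (341,372)–(475,358), with the V rest below it.

Run:
```python
from h import *
import pickle; ci=pickle.load(open("w2.pkl","rb"))
A=lambda p:(np.array(p)+.5)/4-.5+[154,119]
f=lambda P,z:plane("wrist",P,np.full(len(P),z),ci)[:,:2].round(4)
print("bar",f(A([[378,212],[414,212],[381,350],[418,350]]),.094))
print("plate",f(A([[341,371],[475,356],[342,397],[476,387]]),.059))
print("rails",f(A([[275,3],[305,305],[451,3],[472,295],[300,3],[334,305],[480,3],[499,292]]),.02))
print("base",f(A([[247,3],[298,450],[511,3],[545,450]]),.015))
print("vee bottom/top near edge",f(A([[413,447]]),.030),f(A([[415,390],[309,401],[522,386],[308,375],[515,362]]),.052))
```

```text
bar [[0.6038 0.1615]
 [0.6032 0.1513]
 [0.5632 0.1632]
 [0.5625 0.1524]]
plate [[0.5461 0.1778]
 [0.5487 0.1338]
 [0.5371 0.1781]
 [0.538  0.1339]]
rails [[0.6644 0.1935]
 [0.5592 0.1917]
 [0.6609 0.1344]
 [0.5594 0.1316]
 [0.6639 0.1851]
 [0.5586 0.1813]
 [0.6603 0.1247]
 [0.5599 0.1219]]
base [[0.6651 0.2035]
 [0.5016 0.1995]
 [0.6598 0.1138]
 [0.496  0.1061]]
vee bottom/top near edge [[0.5063 0.1559]] [[0.5357 0.154 ]
 [0.5339 0.1899]
 [0.535  0.118 ]
 [0.5431 0.1894]
 [0.5436 0.1201]]
```

>>> {"op": "carry_out", "data": {"targets": [[0, 0, 0.086, 0, 0, 0], [0, 0, 0.086, 0, 0, 0], [0, 0, 0.086, 0, 0, 0], [0, 0, 0.086, 0, 0, 0], [0, 0, 0, 0, 0, 0]]}}

```text
time_s: 5.45
tcp_pos: [0.5821, 0.1548, 0.0732]
eef_rot: [179.8, 0.3, -3.3]
contact_force: [0.1, 0.2, 0.7]
gripper_width: 0.0871
gripper_force: 0.0
```

>>> {"op": "carry_out", "data": {"targets": [[0, 0, 0, 0, 0, 0], [0, 0, 0, 0, 0, 0], [0, 0, 0, 0, 0, 0], [0, 0, 0, 0, 0, 0], [0, 0, 0, 0, 0, 0]], "hand": 0, "squeeze": 6}}

```text
time_s: 6.08
tcp_pos: [0.5842, 0.1563, 0.0753]
eef_rot: [-180.0, -0.0, -3.1]
contact_force: [0.2, -0.9, 0.0]
gripper_width: 0.0431
gripper_force: 0.0
```

>>> {"op": "carry_out", "data": {"targets": [[0, 0, 0, 0, 0, 0], [0, 0, 0, 0, 0, 0], [0, 0, 0, 0, 0, 0]]}}

```text
time_s: 6.45
tcp_pos: [0.5843, 0.1566, 0.075]
eef_rot: [-180.0, -0.0, -3.1]
contact_force: [-1.5, 12.1, -0.8]
gripper_width: 0.0131
gripper_force: 6.0
```

>>> {"op": "carry_out", "data": {"targets": [[0, 0, 0, 0, 0, 0], [0, 0, 0, 0, 0, 0]], "squeeze": 10}}

```text
time_s: 6.7
tcp_pos: [0.5844, 0.1572, 0.075]
eef_rot: [-179.9, -0.0, -3.1]
contact_force: [-0.4, 6.0, -2.0]
gripper_width: 0.0119
gripper_force: 10.0
```

>>> {"op": "carry_out", "data": {"targets": [[0, -0.0016, 0, 0, 0, 0], [0, 0, 0, 0, 0, 0.1], [0, 0, 0, 0, 0, 0.13], [0, 0, 0, 0, 0, 0.13], [0, 0, 0, 0, 0, 0.13]], "squeeze": 25}}

```text
time_s: 7.32
tcp_pos: [0.5841, 0.1567, 0.075]
eef_rot: [180.0, -0.0, -32.8]
contact_force: [0.5, 1.6, -0.7]
gripper_width: 0.0117
gripper_force: 25.0
```

>>> {"op": "carry_out", "data": {"targets": [[0, 0, 0, 0, 0, 0.13], [0, 0, 0, 0, 0, 0.13], [0, 0, 0, 0, 0, 0.13], [0, 0, 0, 0, 0, 0.13], [0, 0, 0, 0, 0, 0]]}}

```text
time_s: 7.95
tcp_pos: [0.5837, 0.1563, 0.075]
eef_rot: [179.9, -0.0, -63.7]
contact_force: [-0.4, -0.8, 0.9]
gripper_width: 0.0116
gripper_force: 25.0
```

>>> {"op": "carry_out", "data": {"targets": [[0, 0, 0, 0, 0, 0.1], [0, 0, 0, 0, 0, 0.1], [0, 0, 0, 0, 0, 0.1], [0, 0, 0, 0, 0, 0.03], [0, 0, 0, 0, 0, 0]]}}

```text
time_s: 8.57
tcp_pos: [0.5834, 0.1562, 0.075]
eef_rot: [179.9, -0.1, -83.4]
contact_force: [-5.1, -3.9, 3.2]
gripper_width: 0.0119
gripper_force: 25.0
```

Run:
```python
from h import *
s=r.get_state(); print(s["tcp_pos"],s["eef_rot"],s["contact_force"],s["moment"],s["gripper_width"])
```

```text
[0.58336511 0.15622355 0.07500055] [ 1.79900977e+02 -5.75781235e-02 -8.33757343e+01] [-5.08196561 -3.94371814  3.2182728 ] [-0.98335368  1.74191971  0.06189958] 0.011942038870157658
```

>>> {"op": "carry_out", "data": {"targets": [[0, 0, 0, 0, 0, 0], [0, 0, 0, 0, 0, 0], [0, 0, 0, 0, 0, 0]], "hand": 0.45}}

```text
time_s: 8.95
tcp_pos: [0.5845, 0.1572, 0.0751]
eef_rot: [-180.0, 0.0, -83.5]
contact_force: [0.3, 0.9, -0.5]
gripper_width: 0.0355
gripper_force: 0.0
```

>>> {"op": "carry_out", "data": {"targets": [[0, 0, -0.0875, 0, 0, 0], [0, 0, -0.0875, 0, 0, 0], [0, 0, -0.0875, 0, 0, 0], [0, 0, -0.0875, 0, 0, 0], [0, 0, 0, 0, 0, -0.158]]}}

```text
time_s: 9.57
tcp_pos: [0.5861, 0.1579, 0.2546]
eef_rot: [-179.6, 0.1, -73.8]
contact_force: [-0.2, 0.0, -1.0]
gripper_width: 0.0394
gripper_force: 0.0
```

>>> {"op": "carry_out", "data": {"targets": [[0, 0, 0, 0, 0, -0.158], [0, 0, 0, 0, 0, -0.158], [0, 0, 0, 0, 0, -0.158], [0, 0, 0, 0, 0, -0.158], [0, 0, 0, 0, 0, -0.158]], "hand": 1}}

```text
time_s: 10.2
tcp_pos: [0.5843, 0.1572, 0.25]
eef_rot: [-180.0, -0.0, -26.3]
contact_force: [0.5, -0.3, -0.4]
gripper_width: 0.0835
gripper_force: 0.0
```

>>> {"op": "carry_out", "data": {"targets": [[0, 0, 0, 0, 0, -0.158], [-0.0069, 0.0983, 0, 0, 0, 0], [-0.0069, 0.0983, 0, 0, 0, 0], [-0.0069, 0.0983, 0, 0, 0, 0], [-0.0069, 0.0983, 0, 0, 0, 0]]}}

```text
time_s: 10.82
tcp_pos: [0.5124, -0.0279, 0.2502]
eef_rot: [-180.0, -0.0, -17.1]
contact_force: [0.9, -0.8, 1.0]
gripper_width: 0.0877
gripper_force: 0.0
```

>>> {"op": "carry_out", "data": {"targets": [[-0.0069, 0.0983, 0, 0, 0, 0], [-0.0069, 0.0983, 0, 0, 0, 0], [-0.0069, 0.0983, 0, 0, 0, 0], [0, 0, 0, 0, 0, 0], [0, 0, 0, 0, 0, 0]]}}

```text
time_s: 11.45
tcp_pos: [0.4597, -0.1646, 0.2502]
eef_rot: [-180.0, -0.0, -17.2]
contact_force: [0.2, 0.2, 0.4]
gripper_width: 0.0876
gripper_force: 0.0
```

Run:
```python
from h import *
s=r.get_state(); ci=r.camera_info("wrist"); im=r.capture("wrist")
import pickle; pickle.dump(ci,open("w3.pkl","wb"))
print(s["tcp_pos"],s["eef_rot"],s["time_s"])
b=cv2.cvtColor(im,cv2.COLOR_RGB2BGR); cv2.imwrite("pics/w3.png",b)
t=cv2.cvtColor(r.capture("top"),cv2.COLOR_RGB2BGR); cv2.imwrite("pics/top3.png",t)
a=cv2.resize(b[95:265,150:350],(588,500),interpolation=cv2.INTER_CUBIC)
c=cv2.resize(t[160:250,170:220],None,fx=4.16,fy=500/90,interpolation=cv2.INTER_CUBIC)
cv2.imwrite("pics/w3z.png",np.hstack([a,c]))
```

```text
[ 0.45968951 -0.1646005   0.25018445] [-1.79983939e+02 -2.94209073e-02 -1.72083689e+01] 11.45
```

View pics/w3z.png

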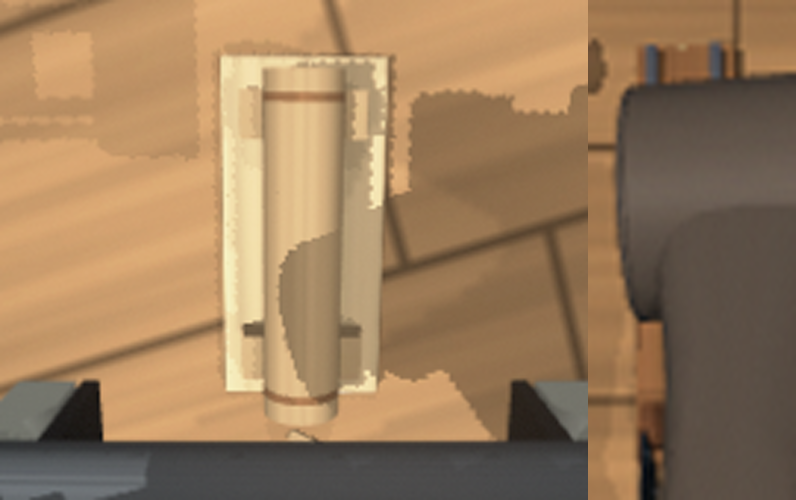

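The blank stands between the fingers, crop (305,67)–(302,427), parallel to the tool; the arm hides the fixture in the top view.

Run:
```python
from h import *
import pickle; ci=pickle.load(open("w3.pkl","rb"))
A=lambda p:(np.array(p)+.5)/2.94-.5+[150,95]
f=lambda P,z:plane("wrist",P,np.full(len(P),z),ci)[:,:2]
q=f(A([[263,70],[346,70],[266,420],[337,420]]),.045); print(q.round(4)); m=(q[0]+q[1])/2; n=(q[2]+q[3])/2; print("ang",np.degrees(np.arctan2(*(m-n)[::-1])))
e=f(A([[304,67],[302,427]]),.060); print(e.round(4),np.linalg.norm(e[0]-e[1]),e.mean(0))
R_=f(A([[221,57],[389,57],[227,391],[377,391]]),.012); print(R_.round(4),R_.mean(0))
```

```text
[[ 0.5413 -0.1706]
 [ 0.5306 -0.2051]
 [ 0.3849 -0.1214]
 [ 0.3747 -0.1545]]
ang -17.718256420959285
[[ 0.5367 -0.1879]
 [ 0.3825 -0.1391]] 0.16169726101383086 [ 0.45962449 -0.16347538]
[[ 0.5543 -0.152 ]
 [ 0.5308 -0.2282]
 [ 0.3936 -0.101 ]
 [ 0.3703 -0.1764]] [ 0.46226069 -0.16441261]
```

>>> {"op": "carry_out", "data": {"targets": [[0, 0, 0.0876, 0, 0, 0], [0, 0, 0.0876, 0, 0, 0], [0, 0, 0.0876, 0, 0, 0], [0, 0, 0.0876, 0, 0, 0], [0, 0, 0.0876, 0, 0, 0]]}}

```text
time_s: 12.18
tcp_pos: [0.4603, -0.1635, 0.0299]
eef_rot: [-180.0, -0.0, -17.0]
contact_force: [0.7, 0.2, 0.6]
gripper_width: 0.0875
gripper_force: 0.0
```

>>> {"op": "carry_out", "data": {"targets": [[0, 0, 0, 0, 0, 0], [0, 0, 0, 0, 0, 0], [0, 0, 0, 0, 0, 0], [0, 0, 0, 0, 0, 0], [0, 0, 0, 0, 0, 0]], "hand": 0, "squeeze": 8}}

```text
time_s: 12.8
tcp_pos: [0.4599, -0.1646, 0.0319]
eef_rot: [-180.0, -0.1, -17.2]
contact_force: [-1.1, -0.2, 0.2]
gripper_width: 0.0433
gripper_force: 0.0
```

>>> {"op": "carry_out", "data": {"targets": [[0, 0, 0, 0, 0, 0], [0, 0, 0, 0, 0, 0], [0, 0, 0, 0, 0, 0]], "squeeze": 30}}

```text
time_s: 13.18
tcp_pos: [0.4597, -0.1646, 0.0314]
eef_rot: [-180.0, -0.0, -17.2]
contact_force: [-1.4, 1.4, 6.7]
gripper_width: 0.0358
gripper_force: 30.0
```

>>> {"op": "carry_out", "data": {"targets": [[0, 0, -0.03, 0, 0, 0], [0, 0, -0.09, 0, 0, 0], [0, 0, -0.09, 0, 0, 0], [0, 0, -0.09, 0, 0, 0], [0, 0, 0, 0, 0, 0]]}}

```text
time_s: 13.8
tcp_pos: [0.4615, -0.1647, 0.1844]
eef_rot: [-179.9, -0.4, -17.2]
contact_force: [-1.1, 0.6, -1.6]
gripper_width: 0.035
gripper_force: 30.0
```

>>> {"op": "carry_out", "data": {"targets": [[-0.03, -0.0857, 0, 0, 0, 0], [-0.03, -0.0857, 0, 0, 0, 0], [-0.03, -0.0857, 0, 0, 0, 0], [-0.03, -0.0857, 0, 0, 0, 0], [-0.03, -0.0857, 0, 0, 0, 0]]}}

```text
time_s: 14.42
tcp_pos: [0.4501, 0.0634, 0.1799]
eef_rot: [179.9, 0.1, -17.2]
contact_force: [0.6, 0.0, -0.9]
gripper_width: 0.0355
gripper_force: 30.0
```

>>> {"op": "carry_out", "data": {"targets": [[-0.03, -0.0857, 0, 0, 0, 0], [-0.03, -0.0857, 0, 0, 0, 0], [0, 0, 0, 0, 0, -0.155], [0, 0, 0, 0, 0, -0.155], [0, 0, 0, 0, 0, 0]]}}

```text
time_s: 15.05
tcp_pos: [0.4471, 0.1528, 0.1798]
eef_rot: [179.9, 0.1, 1.4]
contact_force: [0.7, -0.1, -1.7]
gripper_width: 0.0357
gripper_force: 30.0
```

Run:
```python
from h import *
s=r.get_state(); print(s["tcp_pos"],s["eef_rot"],s["contact_force"],s["moment"],s["gripper_width"],s["time_s"])
ci=r.camera_info("wrist"); b=cv2.cvtColor(r.capture("wrist"),cv2.COLOR_RGB2BGR)
import pickle; pickle.dump(ci,open("w4.pkl","wb")); cv2.imwrite("pics/w4.png",b)
cv2.imwrite("pics/w4z.png",cv2.resize(b[40:260,110:400],None,fx=2.7,fy=2.7,interpolation=cv2.INTER_CUBIC))
```

```text
[0.44705973 0.1527781  0.17982235] [1.79933701e+02 1.10341544e-01 1.36795624e+00] [ 0.67999662 -0.08772959 -1.71528482] [-0.10081981  0.14084232 -0.04393614] 0.03568780835393492 15.05
```

View pics/w4z.png

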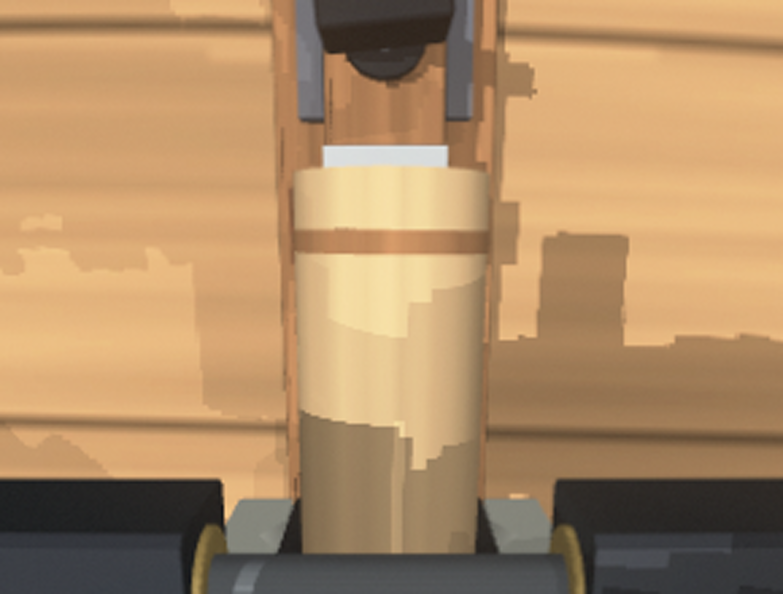

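The knob bar now lies across the V at crop (385,20), i.e. tight. The plate's far top edge is (322–448,146) and the blank's far end is at (293–489,170), lined up with the V.

Run:
```python
from h import *
import pickle; ci=pickle.load(open("w4.pkl","rb"))
A=lambda p:(np.array(p)+.5)/2.7-.5+[110,40]
f=lambda P,z:plane("wrist",P,np.full(len(P),z),ci)[:,:2].round(4)
print("plate back",f(A([[322,146],[448,146]]),.059))
print("rails",f(A([[300,118],[472,118]]),.02))
print("base",f(A([[275,100],[497,100],[287,370],[485,430],[290,470],[484,470]]),.015))
print("bar",f(A([[325,52],[450,40]]),.060), f(A([[316,5],[455,5]]),.094))
print("blank end",f(A([[293,190],[490,190],[300,400],[482,400]]),.191),f(A([[391,167]]),.209))
```

```text
plate back [[0.5464 0.1783]
 [0.5475 0.1336]]
rails [[0.5613 0.1906]
 [0.563  0.1213]]
base [[0.5688 0.2014]
 [0.571  0.1109]
 [0.457  0.1973]
 [0.4316 0.1081]
 [0.4105 0.1965]
 [0.4126 0.1075]]
bar [[0.5775 0.1774]
 [0.5824 0.1344]] [[0.583  0.1773]
 [0.584  0.1358]]
blank end [[0.5241 0.1722]
 [0.525  0.1356]
 [0.4842 0.1711]
 [0.485  0.1349]] [[0.5271 0.1542]]
```

>>> {"op": "carry_out", "data": {"targets": [[0, -0.0016, 0.08, 0, 0, 0], [0, 0, 0.08, 0, 0, 0], [0, 0, 0.08, 0, 0, 0], [0, 0, 0.018, 0, 0, 0], [0, 0, 0, 0, 0, 0]]}}

```text
time_s: 15.72
tcp_pos: [0.4479, 0.1537, 0.0521]
eef_rot: [180.0, 0.0, 1.3]
contact_force: [0.4, -0.2, -1.1]
gripper_width: 0.0352
gripper_force: 30.0
```

>>> {"op": "carry_out", "data": {"targets": [[0, 0, 0.006, 0, 0, 0], [0, 0, 0.002, 0, 0, 0], [0, 0, 0, 0, 0, 0]]}}

```text
time_s: 16.1
tcp_pos: [0.448, 0.1541, 0.0487]
eef_rot: [-180.0, -0.1, 1.4]
contact_force: [0.1, -0.4, -1.8]
gripper_width: 0.0358
gripper_force: 30.0
```

>>> {"op": "carry_out", "data": {"targets": [[0, 0, 0.004, 0, 0, 0], [0, 0, 0, 0, 0, 0], [0, 0, 0, 0, 0, 0]]}}

```text
time_s: 16.48
tcp_pos: [0.4477, 0.1538, 0.046]
eef_rot: [180.0, 0.0, 1.4]
contact_force: [0.5, -0.6, -1.8]
gripper_width: 0.0355
gripper_force: 30.0
```

>>> {"op": "carry_out", "data": {"targets": [[0, 0, 0.002, 0, 0, 0], [0, 0, 0, 0, 0, 0], [0, 0, 0, 0, 0, 0]]}}

```text
time_s: 16.85
tcp_pos: [0.448, 0.1539, 0.0454]
eef_rot: [-180.0, -0.0, 1.5]
contact_force: [-1.6, -1.5, 5.5]
gripper_width: 0.0351
gripper_force: 30.0
```

>>> {"op": "carry_out", "data": {"targets": [[0, 0.0006, -0.0012, 0, 0, 0], [0.008, 0, 0, 0, 0, 0], [0.008, 0, 0, 0, 0, 0], [0, 0, 0, 0, 0, 0], [0, 0, 0, 0, 0, 0]]}}

```text
time_s: 17.48
tcp_pos: [0.4561, 0.1538, 0.0456]
eef_rot: [-180.0, -0.0, 1.4]
contact_force: [0.2, -0.5, -0.4]
gripper_width: 0.0355
gripper_force: 30.0
```

>>> {"op": "carry_out", "data": {"targets": [[0.0025, 0, 0, 0, 0, 0], [0, 0, 0, 0, 0, 0], [0, 0, 0, 0, 0, 0]]}}

```text
time_s: 17.85
tcp_pos: [0.4569, 0.1537, 0.0456]
eef_rot: [180.0, 0.0, 1.4]
contact_force: [-0.6, 0.2, -0.6]
gripper_width: 0.0351
gripper_force: 30.0
```

>>> {"op": "carry_out", "data": {"targets": [[0.002, 0, 0, 0, 0, 0], [0, 0, 0, 0, 0, 0], [0, 0, 0, 0, 0, 0]]}}

```text
time_s: 18.23
tcp_pos: [0.4581, 0.1538, 0.0457]
eef_rot: [-180.0, -0.0, 1.4]
contact_force: [-0.8, -1.3, -1.6]
gripper_width: 0.0351
gripper_force: 30.0
```

No contact yet, so I'll go on in 0.75 mm steps.

>>> {"op": "carry_out", "data": {"targets": [[0.0015, 0, 0, 0, 0, 0], [0, 0, 0, 0, 0, 0], [0, 0, 0, 0, 0, 0]]}}

```text
time_s: 18.6
tcp_pos: [0.4586, 0.1538, 0.0456]
eef_rot: [180.0, 0.0, 1.4]
contact_force: [-1.2, 1.1, -0.3]
gripper_width: 0.0354
gripper_force: 30.0
```

>>> {"op": "carry_out", "data": {"targets": [[0.0015, 0, 0, 0, 0, 0], [0, 0, 0, 0, 0, 0], [0, 0, 0, 0, 0, 0]]}}

```text
time_s: 18.98
tcp_pos: [0.4587, 0.1535, 0.0454]
eef_rot: [180.0, 0.1, 1.4]
contact_force: [-5.1, 1.5, 0.6]
gripper_width: 0.0355
gripper_force: 30.0
```

>>> {"op": "carry_out", "data": {"targets": [[0, 0, 0.002, 0, 0, 0], [0, 0, 0, 0, 0, 0], [0, 0, 0, 0, 0, 0]], "squeeze": 40}}

```text
time_s: 19.35
tcp_pos: [0.4587, 0.1535, 0.0452]
eef_rot: [180.0, 0.1, 1.5]
contact_force: [-9.1, 0.5, 10.3]
gripper_width: 0.0351
gripper_force: 40.0
```

>>> {"op": "carry_out", "data": {"targets": [[0, 0, 0.001, 0, 0, 0], [0, 0, 0, 0, 0, 0], [0, 0, 0, 0, 0, 0]]}}

```text
time_s: 19.73
tcp_pos: [0.4587, 0.1535, 0.0451]
eef_rot: [180.0, 0.1, 1.5]
contact_force: [-10.4, 0.7, 16.5]
gripper_width: 0.0353
gripper_force: 40.0
```

>>> {"op": "carry_out", "data": {"targets": [[-0.001, 0, 0, 0, 0, 0], [0, 0, 0, 0, 0, 0], [0, 0, 0, 0, 0, 0], [0, 0, 0, 0, 0, 0]]}}

```text
time_s: 20.23
tcp_pos: [0.4587, 0.1535, 0.0451]
eef_rot: [180.0, 0.0, 1.5]
contact_force: [-7.5, -1.3, 14.3]
gripper_width: 0.035
gripper_force: 40.0
```

Run:
```python
from h import *
s=r.get_state(); print(s["tcp_pos"],s["eef_rot"],s["contact_force"],s["time_s"])
b=cv2.cvtColor(r.capture("wrist"),cv2.COLOR_RGB2BGR)
import pickle; pickle.dump(r.camera_info("wrist"),open("w5.pkl","wb"))
t=cv2.cvtColor(r.capture("side"),cv2.COLOR_RGB2BGR)
a=cv2.resize(b[60:240,150:360],None,fx=2.4,fy=2.4,interpolation=cv2.INTER_CUBIC)
c=cv2.resize(t[200:308,170:340],None,fx=1.65,fy=4,interpolation=cv2.INTER_CUBIC)
cv2.imwrite("pics/end.png",np.hstack([a,c]))
```

```text
[0.45873484 0.15349908 0.04512773] [1.79966749e+02 1.10438083e-02 1.47730966e+00] [-7.46026888 -1.34872556 14.28492925] 20.225
```

View pics/end.png

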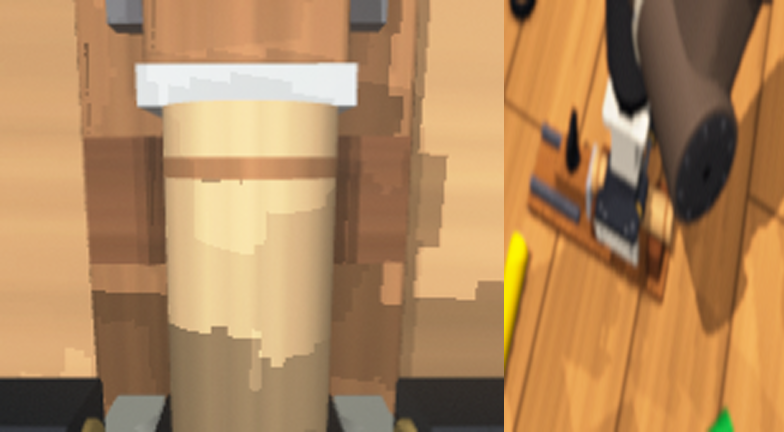

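The blank lies centred in the V (crop column 250), its end meets the plate at (248,102), and the forces are steady and balanced. Handing in.

```bash
python3 -c "
from plant import r
print(r.close_job())"
```

```text
the job is handed in; nothing more can be done
None
```

I tightened the knob to about 1.48 rad, laid the blank in the V against the stop plate and handed the job in at about 20 s with the gripper still pressing it down at about 14 N; the judge returned no result.

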